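# Hang the bobbin winder's guard door on its lift-off hinge and shut it

## Task

Lift the guard door out of its wooden stand and hang it, standing open, on the bobbin winder's two hinge pins: lower both knuckles together, feeling for the pins without pressing hard or dropping the door, until it sits fully home. Then let go, swing the door gently shut against the rubber buffers, and leave it there; leave the thread cone, bobbin tray and screwdriver where they are.

Things in the scene. Friction and masses are not known exactly. Their poses are not given: they have to be found in the camera images.
- machine: Fixed grey cabinet of the bobbin winder, 120 mm deep (x), 160 wide (y), 220 high. Origin: centre of its underside. Its -x axis points out of the open front (front face at x = -60 mm); +y is its hinge side. A rigid steel strip on the +y wall carries two upright pins, one above the other, 9 mm diameter, 22 mm long, flat-ended. Ledges at their feet: 50 and 145 mm high; tips: 72 and 167 mm.
- hinge_nominal (a point): NOMINAL axis of the two pins, at the height of the lower ledge, axes as the winder's (x = -76, y = 98, z = 50 mm in its frame). The strip is clamped through slots: the true axis, the same for both pins, is off by a fixed unknown amount, up to 5 mm either way along the winder's x and also along its y. The height is exact.
- buffer (a point): Front end of the upper of two black rubber buffers, 10 mm across, standing 10 mm out of the winder's front face on the side away from the hinge (x = -70, y = -62, z = 170 mm in the winder's frame; the other at z = 55). The back of the shut door rests against them.
- stand: Fixed wooden stand 90 x 110 mm, 52 mm high, with a slot 15 mm wide and 40 mm deep along its y axis, in which the door starts upright. Origin: centre of its underside. The slot floor is 12 mm above the table.
- door_mid (a point): Centre of the loose guard door's panel: 12 mm thick (x), 150 wide (y), 180 high (z), 0.3 to 0.55 kg, aluminium frame (top rail 26 mm high, to be gripped across its thickness) round a clear window. Its -x is the outside, with a 20 mm proud knob near the free (-y) edge, 85 mm above the bottom. Hung and shut, its axes are the winder's; hung and open square, its yaw is the winder's less 1.57.
- door_hinge (a point): On the door's knuckle axis at the lower end of the lower knuckle, axes as the door's: 93 mm along +y from the panel's centre, in its mid-plane, 30 mm above its bottom edge. Two steel knuckles, 95 mm apart in height: tubes 25 mm long, 22 mm outside, with 11 mm holes right through. Fully home it lies on the true pin axis at the height of hinge_nominal.
- door_free (a point): On the door's mid-plane, half-way up, 70 mm from the centre towards the free edge. With the door shut it lies at x = -76 mm in the winder's frame, y about -65 mm.
- cone_mid (a point): Centre of a grey cone of thread, 68 mm across the foot, 110 mm high; to be left alone.
- tray_mid (a point): Centre of a grey plastic bobbin tray 90 x 130 x 35 mm with compartments; to be left alone.
- driver_grip (a point): Middle of the handle of a screwdriver lying on the table; to be left alone.
Things that resemble listed ones, but are neither listed nor needed, are in the scene too. What is shaped like the part that bears door_mid but green is not meant.

How it is judged:
By the outcome, as a careful person would: the job done as asked, in the order asked, and still so for the second after the job is handed in, with the robot touching nothing.
It also fails if it takes over 72 s, if anything falls off the work surface, if the arm or the gripper's body presses on something with over 40 N, if the wrist force passes 120 N, or if a joint passes its speed limit or range.

## Robot

A 6-joint arm with a two-finger parallel gripper is mounted at the origin on the work surface. World frame = base frame: x ahead of the robot, y to its left, z up, the work surface at z = 0. Lengths are in m, angles in degrees, forces in N, time in s.
With the tool pointing down it reaches from about 0.3 to 0.775 m from the base axis. Payload 14.6 kg.
Tool frame: the origin (TCP) lies on the centre line of the jaws, within the pads' length; the fingertips stand 22 mm ahead of it and the grasp point (between the pads) lies 3 mm ahead of it; z points along the fingers, y is the line along which they close (so a half turn about z gives the same grasp; the last joint's range is limited). The gripper opens to 94 mm and grips with 3 to 60 N. Pads are 16 mm wide; open, the fingers measure 119 mm over their backs; the gripper's body (75 mm by 177 mm) begins 78 mm behind the grasp point.
Start: joints at [-78.014, 17.183, 87.147, -0, 75.671, -3.816], TCP at [0.15, -0.529, 0.227] pointing down, gripper open.
Joint ranges: [-173.82, 173.82], [-45.26, 126.66], [13.44, 144.39], [-59.66, 239.66], [0, 175.72], [-146.38, 146.38]. Speed limits (degrees/s): [127.2, 127.2, 147.25, 180, 180, 180].

## Interface

Orientations are given as [roll, pitch, yaw] about the fixed x, y, z axes, in that order (R = Rz(yaw) Ry(pitch) Rx(roll)).
In Python, from workcell import ctrl gives the robot as it stands. The module is installed in compiled form; this text tells all that it offers.
- The arm moves only by the tool jog_arm, never from a script. Its argument "commands" is text: rows parted by semicolons, each of 7 numbers parted by spaces: the turn, a rotation vector about the tool's x, y, z in rad, then the shift along the tool's x, y, z in m, then the finger opening in m, from 0 to 0.094. In form: ax ay az tx ty tz grip; .... A call has 1 to 20 rows; each row is the pose to reach, as a shift and turn from the pose commanded when the call began, along the tool's axes at that moment; what a row does not reach only later rows make up. A row lasts 1/10 s, in which the tool goes at most 50 mm and 8.59 degrees, less where a joint would pass 70% of its speed; a pose out of reach is approached as far as the arm can. A call with a gripper value outside its range is refused whole. The fingers move at their own pace and stop on an object; "squeeze" is the grip in N (left out, the last holds). Time passes only in rows, so rows that repeat a pose let the fingers close. It gives the time, the measured TCP pose, the force, the opening and the grip force at its end, in the units of the state.
- ctrl.get_state(): the state, without advancing time (a new reading comes with each control period).
- ctrl.read_camera(name): name is "side" or "top"; returns a dict with "color" (384x512x3 uint8, red, green, blue), "depth" (384x512 float32, m along the optical axis (not along the pixel's ray), 0 where there is no reading), "camera_matrix" (3x3 intrinsics, pixels), "k1" (the pictures are not rectified: a ray, as slopes to the right and down, at radius r is drawn at 1 + k1 r^2 times it, then the intrinsics apply), "world_from_camera" (4x4, takes a point from camera to world coordinates). Camera axes: x right, y up, looking along -z (the intrinsics and any distortion apply to the point x, -y, -z); pixel columns grow to the right and rows downward; lengths in m; the calibration is good to about 2 mm. A picture is of the moment at which its call begins.
- ctrl.hand_in(): hands the job in; it is judged then, once.
Trained networks look in the newest picture that a camera, given by its name, has taken for a name from the list of things; names that differ only in an ending like _2 or _b are one class to them, and where a whole thing is asked for, a point or a joint stands for the part that bears it (a point fixed in the world has none). Each returns a list of dicts, best first, with "p" (0 to 1); they miss things now and then, are a little off and sometimes report something else, mostly with a low value. They report only what shows in the picture. A call takes as long as a camera call. They do not tell look-alikes from the thing itself.
- ctrl.find_in(camera, name): "location" ([x, y, z] in m, in the coordinates of the camera as it stood for that picture, good to about 4 mm: the middle of the surface that is visible of it).
- ctrl.pinpoint(camera, name): "location" ([x, y, z] in m, in the coordinates of the camera as it stood for that picture, good to about 4 mm: a listed point, or the origin of a listed thing).
The state is a dict: "clock": time; "joint_positions": joint angles; "dq": joint speeds; "joint_torque": joint torques, N m; "position": TCP position; "tool_rot": TCP orientation; "force": force on the tool from outside, world axes, zero at the start; "moment": the same for the moment, N m; "width": finger opening in m; "gripper_force": force on a finger pad.
Only numpy, scipy, OpenCV 4.12 (cv2) and the standard library are available. Lean on these libraries where they do the work, as an engineer would, in place of code of your own. Each camera call takes 0.05 s, during which the arm holds its last target. There are 200 camera calls.

## Working session

There is one attempt and no reset: what is moved stays moved. The work goes in short steps, Python scripts to look and compute and a tool call to move; the robot and the scene stay as the last step left them, time stands still between calls to the robot, and variables do not carry over. Pictures are saved under pics/ and viewed, at most 10 in all, crops included, and the job is handed in when it is done.

Besides the shell and the picture viewer there is one more tool, called as name(argument=value, ...) on one line, values as JSON. jog_arm: Moves the arm, as the interface text tells. Its arguments: {"type":"object","properties":{"commands":{"type":"string"},"squeeze":{"type":"number"}},"required":["commands"]}

```bash
mkdir -p pics; cat > h.py <<'E'
import numpy as np, cv2
from workcell import ctrl
from scipy.spatial.transform import Rotation as R
def w(im,p):
    T=np.array(im["world_from_camera"]); return (T[:3,:3]@np.asarray(p)+T[:3,3])
def cloud(im):
    K=np.array(im["camera_matrix"]); d=im["depth"]; h,wd=d.shape
    v,u=np.mgrid[0:h,0:wd]; 
    pts=np.stack([u,v],-1).reshape(-1,1,2).astype(np.float64)
    n=cv2.undistortPoints(pts,K,np.array([im["k1"],0,0,0.])).reshape(h,wd,2)
    P=np.stack([n[...,0]*d,-n[...,1]*d,-d],-1)
    T=np.array(im["world_from_camera"]); return P@T[:3,:3].T+T[:3,3]
def save(im,n): cv2.imwrite("pics/"+n,im["color"][...,::-1])
E
python3 - <<'E'
from h import *
np.set_printoptions(precision=4,suppress=True)
s=ctrl.get_state();print({k:np.round(v,4) for k,v in s.items()})
ims={}
for c in("side","top"):
    im=ctrl.read_camera(c);ims[c]=im;print(c,np.array(im["world_from_camera"]),np.array(im["camera_matrix"])[0],im["k1"])
    for n in("machine","hinge_nominal","buffer","stand","door_mid","door_hinge","door_free","cone_mid","tray_mid","driver_grip"):
        print(n,[(np.round(w(im,r["location"]),3),round(r["p"],2)) for r in ctrl.pinpoint(c,n)])
cv2.imwrite("pics/a.png",np.vstack([ims["side"]["color"],ims["top"]["color"]])[...,::-1])
cv2.imwrite("pics/a.png",np.hstack([cv2.resize(ims[c]["color"],(400,300)) for c in ims])[...,::-1])
save(ims["side"],"side.png");save(ims["top"],"top.png")
E
```

```text
{'clock': np.float64(0.0), 'joint_positions': array([-78.0137,  17.2156,  87.1799,  -0.0008,  75.6708,  -3.8155]), 'dq': array([ 0.0399, -0.0252,  0.111 ,  0.1143, -0.0198, -0.1111]), 'joint_torque': array([  0.0013, -53.1811, -35.2734,   0.0709,   0.0244,  -0.0001]), 'position': array([ 0.1497, -0.529 ,  0.2269]), 'tool_rot': array([-179.9338,   -0.0036,   15.802 ]), 'force': array([ 0.3593,  0.6049, -0.2456]), 'moment': array([-0.0091, -0.0046,  0.0198]), 'gripper_force': np.float64(0.0), 'width': np.float64(0.0944)}
side [[-0.9975  0.0418 -0.057   0.4713]
 [-0.0705 -0.6536  0.7536  0.728 ]
 [-0.0058  0.7557  0.6549  0.7771]
 [ 0.      0.      0.      1.    ]] [372.2717   0.     249.4877] -0.03022483950457908
machine [(array([ 0.6  ,  0.208, -0.001]), 0.8), (array([0.691, 0.188, 0.168]), 0.32)]
hinge_nominal []
buffer [(array([0.693, 0.191, 0.167]), 0.75)]
stand [(array([ 0.592, -0.235, -0.   ]), 0.65), (array([ 0.592, -0.231,  0.103]), 0.2)]
door_mid [(array([ 0.522, -0.438,  0.091]), 0.77), (array([ 0.385, -0.243,  0.095]), 0.76), (array([ 0.595, -0.233,  0.103]), 0.58), (array([
[... 730 characters left out ...]
.33)]
hinge_nominal [(array([0.56 , 0.093, 0.046]), 0.7)]
buffer [(array([0.685, 0.186, 0.164]), 0.81)]
stand [(array([ 0.591, -0.23 , -0.   ]), 0.81)]
door_mid [(array([ 0.592, -0.237,  0.102]), 0.98), (array([ 0.525, -0.438,  0.087]), 0.66)]
door_hinge [(array([ 0.586, -0.502,  0.03 ]), 0.6), (array([ 0.59 , -0.143,  0.043]), 0.57)]
door_free [(array([ 0.595, -0.301,  0.102]), 0.89), (array([ 0.38 , -0.169,  0.089]), 0.84), (array([ 0.471, -0.385,  0.087]), 0.81)]
cone_mid [(array([0.342, 0.374, 0.058]), 0.71), (array([ 0.341, -0.447,  0.016]), 0.7)]
tray_mid [(array([ 0.341, -0.446,  0.016]), 0.57)]
driver_grip [(array([0.338, 0.374, 0.055]), 0.6), (array([ 0.592, -0.232,  0.099]), 0.25)]
```

View pics/side.png

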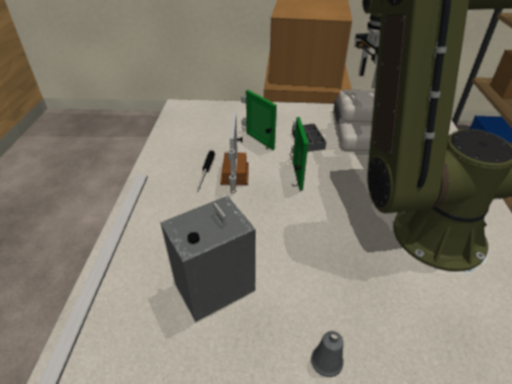

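View pics/top.png

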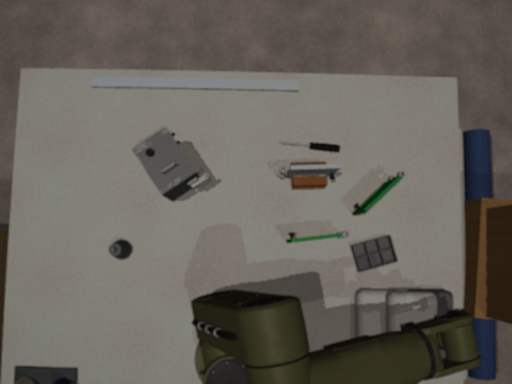

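The side view shows the machine at about (210,255) and the grey door in its stand at (235,165), with green decoy doors at (260,120) and (300,150). The top view shows the machine at (175,165), the door at (310,172), and the hinge strip near (210,183). Next I'll refine the machine and door poses from depth.

```bash
python3 - <<'E'
from h import *
np.set_printoptions(precision=4,suppress=True)
for c in("side","top"):
    im=ctrl.read_camera(c);P=cloud(im)
    z=P[...,2]
    m=(z>0.205)&(z<.235)&(P[...,0]>.45)&(P[...,0]<.75)&(P[...,1]>.05)&(P[...,1]<.36)
    q=P[m]; r=cv2.minAreaRect((q[:,:2]*1000).astype(np.float32)); print(c,m.sum(),q[:,2].mean(),r)
    m=(z>0.15)&(z<.21)&(P[...,0]>.54)&(P[...,0]<.66)&(P[...,1]>-.36)&(P[...,1]<-.1)
    q=P[m]; print("door",m.sum(),np.median(q[:,2]),np.percentile(q[:,2],[5,95]));
    v=q[q[:,2]>.18]; print(cv2.minAreaRect((v[:,:2]*1000).astype(np.float32)),cv2.fitLine((v[:,:2]*1000).astype(np.float32),cv2.DIST_HUBER,0,.01,.01).ravel())
    cv2.imwrite("pics/hz_%s.png"%c, cv2.resize(im["color"][(120,100)[c=="side"]:(210,330)[c=="side"],(120,150)[c=="side"]:(350,270)[c=="side"]],None,fx=(3.4,2.5)[c=="side"],fy=(3.4,2.5)[c=="side"],interpolation=cv2.INTER_CUBIC)[...,::-1])
    if c=="top":
        print((P[174:200:1,190:222:2,2]*1000).astype(int))
E
```

```text
side 3690 0.21924277532527187 ((598.8887329101562, 208.24423217773438), (160.91677856445312, 123.06824493408203), 35.27702331542969)
door 224 0.1898018731738047 [0.1567 0.1933]
((593.7317504882812, -234.9293670654297), (12.612201690673828, 159.72015380859375), 2.7800822257995605) [   0.0429   -0.9991  592.8113 -221.4617]
top 2297 0.21927361511056534 ((597.9215698242188, 209.8359375), (162.84413146972656, 120.23662567138672), 35.377994537353516)
door 329 0.18911449664214208 [0.1572 0.1964]
((592.6200561523438, -232.35739135742188), (13.303006172180176, 151.39634704589844), 2.8442060947418213) [   0.0533   -0.9986  592.2797 -231.3248]
[[ 219  216  195  180   -4   -3    3   -2  145  139   -2    0    7   -5
    -1    3]
 [ 215  207  189  166  150   -3   -3  146  145  142   -4    0   -5   -1
    -3   -2]
 [ 215  193  174  151  137    2  140  147  157  143   -4    2    3   -1
     4    2]
 [ 193  182  157  164  117  145  141  146  139  142    0   -2    0    0
     0   -2]
 [ 189  157  145  160  108  147  146  139  140   45   40   -4    0    0
    -2    0]
 [ 173  147  158  165  145  138  1
[... 1051 characters left out ...]
1   -1
     1   -5]
 [   0   -1    1    0   -6   -1    2    0   -7    2    0    2   -4   -6
     0    1]
 [   3    0    0   -2   -2   -3    5   -1    0   -1   -3   -9    0   -1
    -4   -2]
 [  -3   -2   -5   -3    5   -8    0   -1    1   -5   -2   -5   -1   -2
     0   -2]
 [  -4   -1    0 1635    4   -9    0    1  -10   -6   -2   -1    0    2
     2   -2]
 [  -3    0   -1    2    1   -1   -3    5    1    0    0   -8    3    0
     0   -3]
 [  -2   -3    0    4    4   -6    2   -2   -4   -5   -1   -2   -2    6
    -3   -2]
 [  -4    0   -2    5   -6   -4    0   -4   -3    3    3   -9   -7    4
     3   -2]
 [  -1   -3   -1    5   -1   -1    1    2    2    1   -3  -10    4    0
    -6   -5]]
```

View pics/hz_top.png

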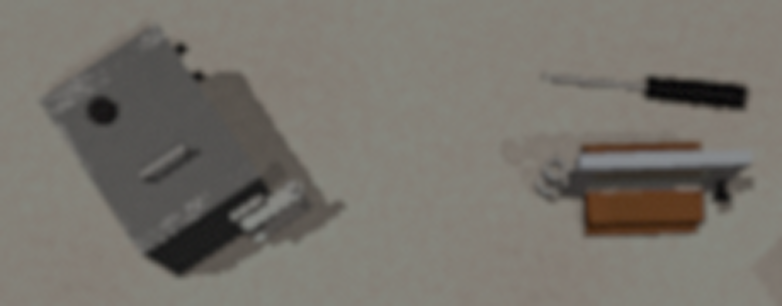

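The zoomed top view shows the machine with the ledges at crop (265,205), the two buffers at (180,48) and (200,77), and the door's knuckles at (548,180). I'll overlay the nominal pin position on a closer crop.

```bash
cat >> h.py <<'E'
MO=np.array([.5984,.2088]);MY=np.radians(125.3)
def mw(x,y,z): return np.array([MO[0]+np.cos(MY)*x-np.sin(MY)*y,MO[1]+np.sin(MY)*x+np.cos(MY)*y,z])
def proj(im,p):
    T=np.array(im["world_from_camera"]);q=T[:3,:3].T@(np.asarray(p)-T[:3,3]);q=q*[1,-1,-1]
    return cv2.projectPoints(q.reshape(1,1,3),np.zeros(3),np.zeros(3),np.array(im["camera_matrix"]),np.array([im["k1"],0,0,0.]))[0].ravel()
E
python3 - <<'E'
from h import *
ims=[ctrl.read_camera("top") for _ in range(8)]
a=np.mean([i["color"] for i in ims],0); im=ims[0]
d=np.array([i["depth"] for i in ims]); im["depth"]=np.median(d,0).astype(np.float32)
x0,y0=184,166; s=16
c=cv2.resize(np.clip(a[y0:y0+36,x0:x0+48]*1.3,0,255).astype(np.uint8),None,fx=s,fy=s,interpolation=cv2.INTER_CUBIC)[...,::-1].copy()
for (z,col) in((.167,(0,0,255)),(.145,(255,0,0)),(.05,(0,255,0))):
    p=proj(im,mw(-.076,.098,z)); q=((p+.5-[x0,y0])*s).astype(int); print(z,p); cv2.circle(c,tuple(map(int,q)),4,col,-1)
    if z==.167:
        for t in range(0,360,10):
            p=proj(im,mw(-.076+.005*np.cos(t/57.3),.098+.005*np.sin(t/57.3),z)); q=((p+.5-[x0,y0])*s).astype(int);cv2.circle(c,tuple(map(int,q)),1,col,-1)
for z in(.22,):
  for x,y in((-.06,.08),(.06,.08)):
    q=((proj(im,mw(x,y,z))+.5-[x0,y0])*s).astype(int);cv2.circle(c,tuple(map(int,q)),5,(0,255,255),-1)
cv2.imwrite("pics/hinge.png",c)
P=cloud(im); print((P[174:188,190:216,2]*1000).astype(int))
E
```

```text
0.167 [205.8688442  175.74709737]
0.145 [206.43591935 176.7591695 ]
0.05 [208.70657873 180.81128643]
[[219 219 216 210 200 193 182 173  -1   0  -2  -3   0  -1   0 145 145 142
  145   0   0   0  -2   0  -3   0]
 [220 214 205 197 186 176 168 157 148   0   0  -1   0 145 143 144 144 164
  144   0  -1   0   0  -2  -2  -2]
 [206 197 192 183 171 162 153 143 134 122  -1  -2 143 145 142 146 160 157
  144 137   0  -2   0   2  -1   0]
 [195 185 177 165 159 148 165 129 118 105 142 143 144 145 145 143 144 143
  144   0   0   0  -1  -3   0   0]
 [183 174 164 155 142 163 164 112 104 143 143 144 140 144 145 144 143 135
   47  48  50  -2   0   1  -1  -2]
 [166 159 150 163 164 162 164 154 147 144 143 143 142 142 144 144  47  71
   49  49  51  48   1  -1  -3   0]
 [148 145 165 164 165 160 150 146 144 145 144 144 144 143 140  48  51  46
   66  65  51  47  -1   0  -1  -3]
 [162 165 164 166 157 146 147 144 143 143 144 143 142  50  50  51  49  46
   49  48  51   0   1  -1  -4  -1]
 [164 164 161 152 142 144 142 143 143 143 143 138  48  50  48  49  48  46
   50  45  -3   0  -2   0   0   0]
 [163 154 144 144 144 142 144 145 143 143  60  48  50  50  47  50  48  46
   -2  -2   0  -1  -1   0   0   2]
 [152 142 143 143 141 144 145 145 140  55  51  49  47  50  50  47  45  -2
    0  -1   0   0   0   0   0  -3]
 [137 142 144 141 142 143 144  61  46  50  50  52  48  48  50  -1   0  -3
    0  -3   0  -1   0  -1   0  -1]
 [122 111 144 144 144 137  67  68  47  48  47  47  47  45  -1   0   1  -1
   -1  -2  -4  -1  -3   0  -1   1]
 [ 41  94 143 143  61  67  63  49  49  48  50  48   0   0   0   1  -1   0
    0   0  -2  -1  -1   0   0   0]]
```

View pics/hinge.png

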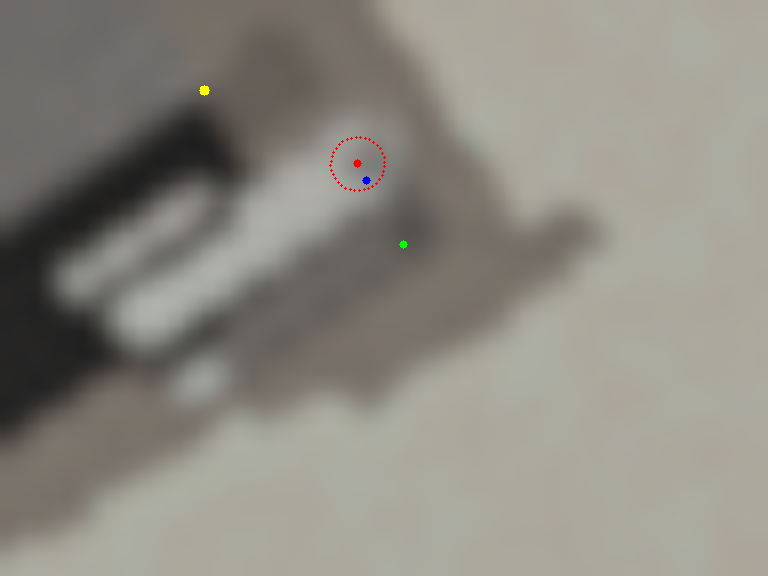

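```bash
cat >> h.py <<'E'
def go(x,y,z,yaw):
    s=ctrl.get_state();Rt=R.from_euler('xyz',s["tool_rot"],degrees=True)
    Rg=R.from_euler('xyz',[180,0,yaw],degrees=True)
    d=Rt.inv().apply(np.array([x,y,z])-s["position"]);a=(Rt.inv()*Rg).as_rotvec()
    print("t",s["clock"],"pos",np.round(s["position"],4),"rot",np.round(s["tool_rot"],2),"F",np.round(s["force"],1),"row:",np.round(a,4),np.round(d,4))
E
python3 -c "
from h import *
go(.593,-.234,.26,92.8)"
```

```text
t 1.6 pos [ 0.1498 -0.5292  0.2274] rot [-180.    -0.    15.8] F [0.5 0.7 0.6] row: [-0.     -0.     -1.3439] [ 0.5069 -0.1634 -0.0326]
```

jog_arm(commands="0 0 0 0 0 -0.033 0.06; 0 0 -1.344 0.507 -0.163 -0.033 0.06; 0 0 -1.344 0.507 -0.163 -0.033 0.06; 0 0 -1.344 0.507 -0.163 -0.033 0.06; 0 0 -1.344 0.507 -0.163 -0.033 0.06; 0 0 -1.344 0.507 -0.163 -0.033 0.06; 0 0 -1.344 0.507 -0.163 -0.033 0.06; 0 0 -1.344 0.507 -0.163 -0.033 0.06; 0 0 -1.344 0.507 -0.163 -0.033 0.06; 0 0 -1.344 0.507 -0.163 -0.033 0.06; 0 0 -1.344 0.507 -0.163 -0.033 0.06; 0 0 -1.344 0.507 -0.163 -0.033 0.06; 0 0 -1.344 0.507 -0.163 -0.033 0.06; 0 0 -1.344 0.507 -0.163 -0.033 0.06; 0 0 -1.344 0.507 -0.163 -0.033 0.06; 0 0 -1.344 0.507 -0.163 -0.033 0.06; 0 0 -1.344 0.507 -0.163 -0.033 0.06", squeeze=40)

```text
clock: 3.3
position: [0.5927, -0.2351, 0.2608]
tool_rot: [180.0, 0.0, 92.7]
force: [0.4, -0.1, -0.1]
width: 0.0599
gripper_force: 0.0
```

```bash
python3 -c "
from h import *
go(.593,-.234,.182,92.8)
im=ctrl.read_camera('side');save(im,'pre.png')
P=cloud(im);m=(P[...,2]>.18)&(P[...,2]<.2)&(P[...,0]>.54)&(P[...,0]<.66)&(P[...,1]>-.36)&(P[...,1]<-.1)
q=P[m][:,:2]*1000;print(cv2.minAreaRect(q.astype(np.float32)))"
```

```text
t 3.3 pos [ 0.5927 -0.2351  0.2608] rot [1.7998e+02 1.0000e-02 9.2740e+01] F [ 0.4 -0.1 -0.1] row: [ 0.0004  0.0003 -0.0011] [0.0011 0.0003 0.0788]
((593.7247924804688, -232.87716674804688), (12.151023864746094, 158.05270385742188), 2.7926363945007324)
```

jog_arm(commands="0 0 0 0 0 0.02 0.06; 0 0 0 0 0 0.04 0.06; 0 0 0 0 0 0.06 0.06; 0 0 0 0 0 0.078 0.06; 0 0 0 0 0 0.078 0.06; 0 0 0 0 0 0.078 0.03; 0 0 0 0 0 0.078 0.008; 0 0 0 0 0 0.078 0.008; 0 0 0 0 0 0.078 0.008; 0 0 0 0 0 0.078 0.008; 0 0 0 0 0 0.078 0.008; 0 0 0 0 0 0.078 0.008", squeeze=40)

```text
clock: 4.55
position: [0.5933, -0.2343, 0.1825]
tool_rot: [180.0, 0.0, 92.8]
force: [0.2, -1.1, 0.3]
width: 0.012
gripper_force: 40.0
```

jog_arm(commands="0 0 0 0 0 -0.005 0.008; 0 0 0 0 0 -0.015 0.008; 0 0 0 0 0 -0.025 0.008; 0 0 0 0 0 -0.035 0.008; 0 0 0 0 0 -0.045 0.008; 0 0 0 0 0 -0.055 0.008; 0 0 0 0 0 -0.07 0.008; 0 0 0 0 0 -0.085 0.008; 0 0 0 0 0 -0.1 0.008; 0 0 0 0 0 -0.11 0.008; 0 0 0 0 0 -0.115 0.008; 0 0 0 0 0 -0.115 0.008; 0 0 0 0 0 -0.115 0.008")

```text
clock: 5.85
position: [0.5931, -0.2342, 0.2967]
tool_rot: [-179.9, -0.0, 92.8]
force: [0.2, -0.6, -4.0]
width: 0.0119
gripper_force: 40.0
```

```bash
python3 -c "
from h import *
go(.593,-.234,.297,92.8)
for c in('side','top'):
    im=ctrl.read_camera(c);save(im,'lift_'+c+'.png')
    for n in('door_mid','door_hinge','door_free'): print(c,n,[(np.round(w(im,r['location']),4),round(r['p'],2)) for r in ctrl.pinpoint(c,n)])
"
```

```text
t 5.85 pos [ 0.5931 -0.2342  0.2967] rot [-1.7995e+02 -3.0000e-02  9.2810e+01] F [ 0.2 -0.6 -4. ] row: [-0.0009 -0.0005  0.0001] [ 0.0002 -0.0001 -0.0003]
side door_mid [(array([ 0.3861, -0.2401,  0.0927]), 0.87), (array([ 0.5924, -0.2327,  0.22  ]), 0.82), (array([ 0.5211, -0.4373,  0.0941]), 0.64)]
side door_hinge [(array([ 0.5806, -0.5025,  0.0327]), 0.96), (array([ 0.5878, -0.143 ,  0.156 ]), 0.88), (array([ 0.4022, -0.3304,  0.0308]), 0.56)]
side door_free [(array([ 0.5958, -0.3013,  0.2194]), 0.92), (array([ 0.4742, -0.3878,  0.091 ]), 0.67)]
top door_mid [(array([ 0.5232, -0.4367,  0.0886]), 0.78)]
top door_hinge [(array([ 0.588 , -0.5027,  0.0314]), 0.98), (array([ 0.5858, -0.1413,  0.1577]), 0.73), (array([ 0.4017, -0.3297,  0.0323]), 0.51), (array([0.6874, 0.1899, 0.165 ]), 0.5), (array([ 0.3407, -0.4469,  0.0131]), 0.4)]
top door_free [(array([ 0.4711, -0.3867,  0.0888]), 0.73), (array([ 0.595 , -0.3011,  0.2179]), 0.6)]
```

```bash
python3 -c "
from h import *
go(.6516,-.0359,.297,125.3)"
```

```text
t 6.25 pos [ 0.5932 -0.2343  0.2973] rot [-1.7999e+02 -1.0000e-02  9.2810e+01] F [ 0.3 -0.3 -4.2] row: [-1.000e-04 -2.000e-04 -5.671e-01] [0.1953 0.068  0.0003]
```

jog_arm(commands="0 0 -0.05 0.015 0.005 0 0.008; 0 0 -0.12 0.04 0.014 0 0.008; 0 0 -0.19 0.065 0.023 0 0.008; 0 0 -0.26 0.09 0.031 0 0.008; 0 0 -0.33 0.115 0.04 0 0.008; 0 0 -0.4 0.14 0.049 0 0.008; 0 0 -0.47 0.165 0.058 0 0.008; 0 0 -0.53 0.185 0.065 0 0.008; 0 0 -0.567 0.1955 0.068 0 0.008; 0 0 -0.567 0.1955 0.068 0.015 0.008; 0 0 -0.567 0.1955 0.068 0.035 0.008; 0 0 -0.567 0.1955 0.068 0.055 0.008; 0 0 -0.567 0.1955 0.068 0.068 0.008; 0 0 -0.567 0.1955 0.068 0.072 0.008; 0 0 -0.567 0.1955 0.068 0.072 0.008; 0 0 -0.567 0.1955 0.068 0.072 0.008")

```text
clock: 7.85
position: [0.6519, -0.0358, 0.2265]
tool_rot: [179.9, 0.1, 125.3]
force: [0.3, 0.0, -4.2]
width: 0.0116
gripper_force: 40.0
```

```bash
python3 - <<'E'
from h import *
go(.6169,.0131,.2255,125.3)
ims=[ctrl.read_camera("top") for _ in range(6)]
im=ims[0];a=np.mean([i["color"] for i in ims],0)
for n in('door_mid','door_hinge','hinge_nominal'): print(n,[(np.round(w(im,r['location']),4),round(r['p'],2)) for r in ctrl.pinpoint('top',n)][:3])
im["depth"]=np.median([i["depth"] for i in ims],0).astype(np.float32)
P=cloud(im); print((P[170:188,198:222,2]*1000).astype(int))
x0,y0=190,155; s=14
c=cv2.resize(np.clip(a[y0:y0+40,x0:x0+56]*1.3,0,255).astype(np.uint8),None,fx=s,fy=s,interpolation=cv2.INTER_CUBIC)[...,::-1].copy()
st=ctrl.get_state();yw=np.radians(st["tool_rot"][2])
h=st["position"]+[.0935*np.cos(yw),.0935*np.sin(yw),0]; print("hinge pred",h,h[2]-.1405)
for p,col in((mw(-.076,.098,.167),(0,0,255)),([h[0],h[1],h[2]-.1405+.12],(0,255,0))):
    q=((proj(im,p)+.5-[x0,y0])*s).astype(int); cv2.circle(c,tuple(map(int,q)),3,col,-1); print(q)
cv2.imwrite("pics/hover.png",c)
side=ctrl.read_camera("side")
for n in('door_mid','door_hinge','hinge_nominal'): print(n,[(np.round(w(side,r['location']),4),round(r['p'],2)) for r in ctrl.pinpoint('side',n)][:3])
E
```

```text
t 7.85 pos [ 0.6519 -0.0358  0.2265] rot [1.7994e+02 6.0000e-02 1.2530e+02] F [ 0.3  0.  -4.2] row: [ 0.0011  0.001  -0.    ] [ 0.0601 -0.0003  0.001 ]
door_mid [(array([ 0.5245, -0.4355,  0.0872]), 0.86)]
door_hinge [(array([ 0.5857, -0.5023,  0.0287]), 0.86), (array([ 0.4007, -0.3312,  0.0296]), 0.69)]
hinge_nominal [(array([0.5618, 0.0933, 0.0494]), 0.67)]
[[  1   3   0  -2   0   1   1   0  -1  -1   3  -2   5   0  -3   0   2   0
   -3  -2  -1 520 526 530]
 [ -1   0   0   1  -1   1   2   2   0   1  -2   0   0   0  -3   1   0  -2
    0  -1  -1 523 529 532]
 [ -1   0  -2   0  -1   2  -1   0  -3   0   0  -1   1   0   0  -1  -2   0
   -2  -4 520 527 530 534]
 [ -1  -1   0   0  -4   0  -1  -1 165 143  -1   0   0  -1  -4   1  -2  -1
   -2  -1 525 530 533 536]
 [  0  -2  -2   0  -1   0   0 143 142 144 144  -2   0  -1   0  -2   2  -1
    1 522 527 531 535 536]
 [147  -3   0   0   1 142 147 142 142 168 145   2   2   0  -4   0   0   0
    0 524 530 533 535 540]
 [133 122   2  -1 142 141 145 144 162 154 142 136   0   2   0   0  -1  -1
    0 527 532 537 539 541]
 [121 109 145 145 146 146 143 1
[... 725 characters left out ...]
   1  -1   1  -2 526 535
  540 544 545 547 553 552]
 [ 48  48  50  49  48  49  48  -2   2   1  -5  -1  -1  -2  -2  -3 534 539
  541 543 547 551 553 555]
 [ 47  48  50  45  48  47  -3  -4  -3  -2   0   0   0   0  -3 518 536 538
  543 547 548 551 553 556]
 [ 47  48  48  49   0   0  -2  -1   0  -4   1   0   0   0  -2 527 538 542
  544 548 550 553 554 554]]
hinge pred [0.59756521 0.0406075  0.22553878] 0.08503878360432873
[229 297]
[458 108]
door_mid [(array([ 0.5222, -0.4377,  0.0879]), 0.89), (array([ 0.384 , -0.2428,  0.0926]), 0.75), (array([ 0.6509, -0.0363,  0.1492]), 0.58)]
door_hinge [(array([ 0.3992, -0.3331,  0.0307]), 0.75), (array([ 0.5831, -0.5011,  0.0317]), 0.65)]
hinge_nominal []
```

View pics/hover.png

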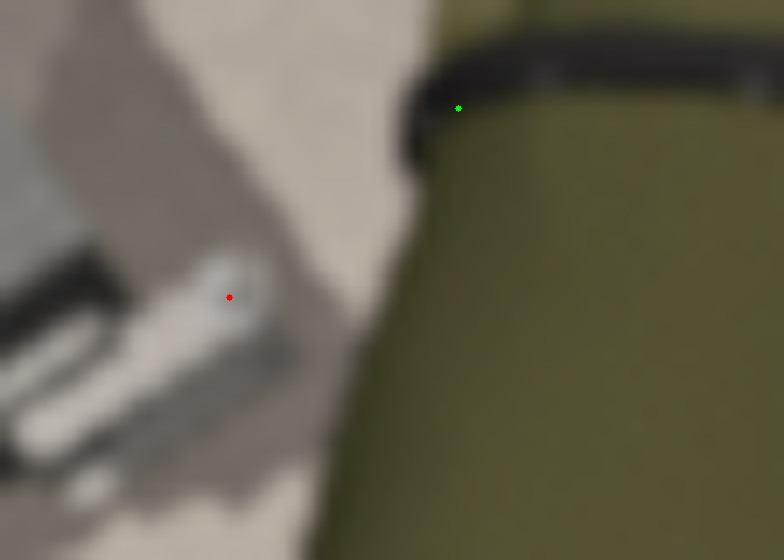

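The hover view shows the upper ledge with a pin ring near crop (240,270), a little up and right of the nominal dot at (229,297). The arm hides the knuckles. I'll extract the pin points in the machine frame.

```bash
python3 - <<'E'
from h import *
np.set_printoptions(precision=1,suppress=True)
acc=[]
c,s=np.cos(MY),np.sin(MY)
for k in range(8):
    im=ctrl.read_camera("top");P=cloud(im);acc.append(P)
Q=np.array(acc)
D=Q-np.array([*MO,0]); mx=c*D[...,0]+s*D[...,1]; my=-s*D[...,0]+c*D[...,1]
z=np.median(Q[...,2],0);mx=np.median(mx,0)*1e3;my=np.median(my,0)*1e3;z*=1e3
for lo,hi in((150,175),(56,80)):
    m=(z>lo)&(z<hi)&(abs(mx+76)<14)&(abs(my-98)<14)
    print(np.c_[np.argwhere(m),mx[m],my[m],z[m]])
for lo,hi in((135,149),(40,55)):
    m=(z>lo)&(z<hi)&(mx<-25)&(mx>-110)&(my>80)&(my<125)
    print("ledge",lo,np.percentile(mx[m],[0,2,50,98,100]),np.percentile(my[m],[0,2,50,98,100]))
m=(z>212)&(z<228);print("top",np.percentile(mx[m],[1,99]),np.percentile(my[m],[1,99]))
m=(z>40)&(z<60)&(mx<-50)
E
```

```text
[[173.  206.  -80.9  91.2 166.1]
 [175.  207.  -80.   97.9 166. ]
 [176.  206.  -76.   97.8 160.4]
 [176.  207.  -78.5  98.7 155.4]]
[[179.  207.  -74.5  93.1  70. ]
 [180.  208.  -75.3  97.7  70.9]
 [180.  209.  -78.   98.9  67. ]]
ledge 135 [-84.6 -83.8 -54.9 -26.1 -25.4] [ 80.   87.6  95.1 101.3 101.4]
ledge 40 [-85.4 -84.  -56.1 -26.4 -25. ] [ 88.2  88.5  95.3 101.4 101.5]
top [-57.9 184.8] [-79.1 594.5]
```

```bash
python3 - <<'E'
from h import *
go(.6213,.0135,.2175,125.3)
E
```

```text
t 8.9 pos [ 0.6516 -0.0357  0.2254] rot [-180.    -0.   125.3] F [ 0.2 -0.3 -4.6] row: [-0.     -0.     -0.0001] [0.0576 0.0037 0.0079]
```

jog_arm(commands="0 0 0 0.01 0 0 0.008; 0 0 0 0.022 0 0 0.008; 0 0 0 0.034 0 0 0.008; 0 0 0 0.045 0 0 0.008; 0 0 0 0.053 0 0 0.008; 0 0 0 0.0576 0.001 0 0.008; 0 0 0 0.0576 0.0025 0 0.008; 0 0 0 0.0576 0.0037 0 0.008; 0 0 0 0.0576 0.0037 0.004 0.008; 0 0 0 0.0576 0.0037 0.008 0.008; 0 0 0 0.0576 0.0037 0.008 0.008")

```text
clock: 10.0
position: [0.6211, 0.0132, 0.2164]
tool_rot: [-179.9, -0.1, 125.3]
force: [-0.8, -0.5, -4.4]
width: 0.012
gripper_force: 40.0
```

jog_arm(commands="0 0 0 0 0 0.001 0.008; 0 0 0 0 0 0.002 0.008; 0 0 0 0 0 0.003 0.008; 0 0 0 0 0 0.004 0.008; 0 0 0 0 0 0.005 0.008; 0 0 0 0 0 0.0055 0.008; 0 0 0 0 0 0.006 0.008; 0 0 0 0 0 0.006 0.008")

```text
clock: 10.8
position: [0.6214, 0.0133, 0.2117]
tool_rot: [180.0, 0.0, 125.3]
force: [0.6, -1.2, -1.4]
width: 0.0117
gripper_force: 40.0
```

jog_arm(commands="0 0 0 0 0 0.0005 0.008; 0 0 0 0 0 0.001 0.008; 0 0 0 0 0 0.001 0.008")

```text
clock: 11.1
position: [0.6213, 0.0133, 0.2103]
tool_rot: [-180.0, 0.0, 125.3]
force: [0.9, -1.7, -3.1]
width: 0.0119
gripper_force: 40.0
```

jog_arm(commands="0 0 0 -0.0003 0 0.0005 0.008; 0 0 0 -0.0003 0 0.001 0.008; 0 0 0 -0.0003 0 0.0015 0.008; 0 0 0 -0.0003 0 0.002 0.008; 0 0 0 -0.0003 0 0.002 0.008")

```text
clock: 11.6
position: [0.6214, 0.0132, 0.2083]
tool_rot: [-180.0, -0.0, 125.3]
force: [0.8, -0.5, -3.1]
width: 0.0118
gripper_force: 40.0
```

jog_arm(commands="0 0 0 0 0 0.001 0.008; 0 0 0 0 0 0.002 0.008; 0 0 0 0 0 0.003 0.008; 0 0 0 0 0 0.004 0.008; 0 0 0 0 0 0.005 0.008; 0 0 0 0 0 0.006 0.008; 0 0 0 0 0 0.006 0.008")

```text
clock: 12.3
position: [0.6214, 0.0132, 0.2022]
tool_rot: [-180.0, -0.0, 125.3]
force: [2.3, -1.1, -3.4]
width: 0.0118
gripper_force: 40.0
```

jog_arm(commands="0 0 0 -0.0002 0.0002 0.001 0.008; 0 0 0 -0.0002 0.0002 0.002 0.008; 0 0 0 -0.0002 0.0002 0.003 0.008; 0 0 0 -0.0002 0.0002 0.004 0.008; 0 0 0 -0.0002 0.0002 0.005 0.008; 0 0 0 -0.0002 0.0002 0.006 0.008; 0 0 0 -0.0002 0.0002 0.007 0.008; 0 0 0 -0.0002 0.0002 0.008 0.008; 0 0 0 -0.0002 0.0002 0.009 0.008; 0 0 0 -0.0002 0.0002 0.01 0.008; 0 0 0 -0.0002 0.0002 0.01 0.008")

```text
clock: 13.4
position: [0.6217, 0.0132, 0.1923]
tool_rot: [-180.0, -0.0, 125.3]
force: [-0.2, -0.2, -3.6]
width: 0.012
gripper_force: 40.0
```

jog_arm(commands="0 0 0 0 0 0.0005 0.008; 0 0 0 0 0 0.001 0.008; 0 0 0 0 0 0.0014 0.008; 0 0 0 0 0 0.0014 0.008")

```text
clock: 13.8
position: [0.6217, 0.0131, 0.191]
tool_rot: [-180.0, -0.0, 125.3]
force: [0.6, 1.3, -4.8]
width: 0.0119
gripper_force: 40.0
```

jog_arm(commands="0 0 0 0 0 0.0004 0.008; 0 0 0 0 0 0.0008 0.008; 0 0 0 0 0 0.0008 0.008")

```text
clock: 14.1
position: [0.6218, 0.0131, 0.1904]
tool_rot: [180.0, 0.0, 125.3]
force: [0.4, -0.7, -3.4]
width: 0.0116
gripper_force: 40.0
```

jog_arm(commands="0 0 0 0 0 0.0004 0.008; 0 0 0 0 0 0.0008 0.008; 0 0 0 0 0 0.0008 0.008")

```text
clock: 14.4
position: [0.622, 0.013, 0.1899]
tool_rot: [180.0, 0.0, 125.3]
force: [0.6, -2.3, 1.6]
width: 0.0116
gripper_force: 40.0
```

The force has changed by about 6 N at the expected height (hinge at 50 mm), so the door is seated. I'll release it and rise.

jog_arm(commands="0 0 0 0 0 -0.0004 0.014; 0 0 0 0 0 -0.0004 0.02; 0 0 0 0 0 -0.0004 0.04; 0 0 0 0 0 -0.0004 0.05; 0 0 0 0 0 -0.0004 0.05; 0 0 0 0 0 -0.01 0.05; 0 0 0 0 0 -0.03 0.05; 0 0 0 0 0 -0.05 0.05; 0 0 0 0 0 -0.07 0.05; 0 0 0 0 0 -0.075 0.05; 0 0 0 0 0 -0.075 0.05")

```text
clock: 15.5
position: [0.6219, 0.0132, 0.2652]
tool_rot: [179.9, 0.1, 125.3]
force: [0.7, 0.1, 0.6]
width: 0.05
gripper_force: 0.0
```

```bash
python3 - <<'E'
from h import *
go(.6213,.0135,.26,125.3)
for c in("side","top"):
    im=ctrl.read_camera(c)
    if c=="side": cv2.imwrite("pics/hung.png",cv2.resize(im["color"][100:330,130:330],None,fx=2.6,fy=2.6,interpolation=cv2.INTER_CUBIC)[...,::-1])
    for n in('door_mid','door_hinge','door_free'): print(c,n,[(np.round(w(im,r['location']),4),round(r['p'],2)) for r in ctrl.pinpoint(c,n)][:4])
    P=cloud(im);m=(P[...,2]>.18)&(P[...,2]<.212)&(P[...,0]>.54)&(P[...,0]<.7)&(P[...,1]>-.08)&(P[...,1]<.09)
    q=P[m]; print(m.sum(),np.percentile(q[:,2],[50,95]),cv2.minAreaRect((q[:,:2]*1000).astype(np.float32)))
E
```

```text
t 15.5 pos [0.6219 0.0132 0.2652] rot [1.7994e+02 5.0000e-02 1.2530e+02] F [0.7 0.1 0.6] row: [ 0.0011  0.0009 -0.0001] [ 0.0006 -0.0003  0.0052]
side door_mid [(array([ 0.523 , -0.4389,  0.091 ]), 0.98), (array([0.6182, 0.0131, 0.105 ]), 0.96), (array([ 0.3825, -0.2425,  0.0932]), 0.89)]
side door_hinge [(array([ 0.5816, -0.5032,  0.0313]), 0.61)]
side door_free [(array([ 0.6612, -0.0427,  0.1045]), 0.88), (array([ 0.4745, -0.3888,  0.0913]), 0.76), (array([ 0.3797, -0.1697,  0.0905]), 0.57)]
284 [0.19378991 0.19808802] ((621.6358642578125, 10.76654052734375), (13.350323677062988, 149.5548095703125), 35.18643569946289)
top door_mid [(array([ 0.5251, -0.438 ,  0.0894]), 0.86)]
top door_hinge [(array([ 0.5883, -0.5017,  0.0302]), 0.85), (array([ 0.4015, -0.3284,  0.0324]), 0.55)]
top door_free [(array([ 0.4747, -0.3861,  0.0891]), 0.83), (array([ 0.5937, -0.2291,  0.0014]), 0.7), (array([ 0.3779, -0.1706,  0.0865]), 0.54), (array([ 0.6584, -0.0391,  0.0992]), 0.45)]
6 [0.18969967 0.19623209] ((634.9002685546875, -10.843612670898438), (8.243526458740234, 99.61646270751953), 32.626487731933594)
```

View pics/hung.png

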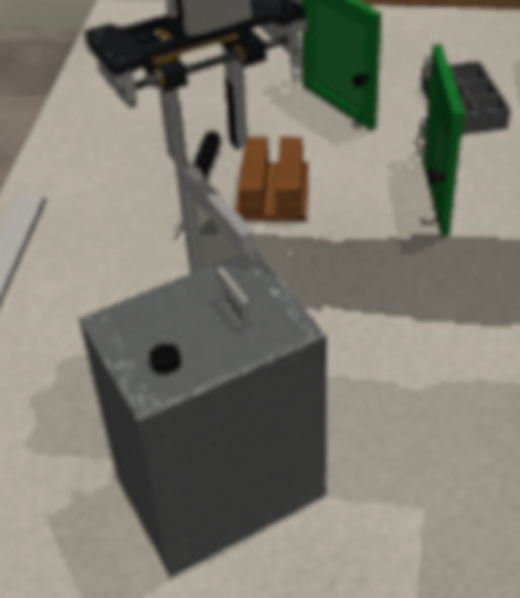

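The side view shows the door hung open at crop (220,215) in front of the machine, upright with its top level and well clear of the released fingers at (175,120) and (235,105). The stand at (270,180) is empty. Next I'll move to the outer side of the door with the fingers closed.

jog_arm(commands="0 0 0 0 -0.015 0 0; 0 0 0 -0.0157 -0.03 0 0; 0 0 0 -0.0157 -0.03 0 0; 0 0 0 -0.0157 -0.03 0 0; 0 0 0 -0.0157 -0.03 0 0; 0 0 0 -0.0157 -0.03 0.02 0; 0 0 0 -0.0157 -0.03 0.04 0; 0 0 0 -0.0157 -0.03 0.06 0; 0 0 0 -0.0157 -0.03 0.065 0; 0 0 0 -0.0157 -0.03 0.065 0; 0 0 0 -0.0157 -0.026 0.065 0; 0 0 0 -0.0157 -0.023 0.065 0; 0 0 0 -0.0157 -0.021 0.065 0; 0 0 0 -0.0157 -0.0195 0.065 0; 0 0 0 -0.0157 -0.0195 0.065 0")

```text
clock: 17.4
position: [0.6151, -0.0108, 0.1996]
tool_rot: [180.0, 0.0, 125.3]
force: [-0.7, -0.6, -0.6]
width: 0.0002
gripper_force: 0.0
```

```bash
python3 - <<'E'
from h import *
go(.6213,.0135,.2,125.3)
def rows(h0,off,ths):
    for t in ths:
        c,s=np.cos(np.radians(t)),np.sin(np.radians(t))
        print("0 0 %.4f %.4f %.4f 0 0;"%(-np.radians(t),.11-(.11*c+off*s),h0+.11*s-off*c),end=" ")
    print()
rows(.0195,.0195,[1,2.5]+list(np.arange(5,50,2.5)))
E
```

```text
t 17.4 pos [ 0.6151 -0.0108  0.1996] rot [1.7999e+02 1.0000e-02 1.2530e+02] F [-0.7 -0.6 -0.6] row: [0.0002 0.0002 0.0001] [ 0.0162  0.0191 -0.0004]
0 0 -0.0175 -0.0003 0.0019 0 0; 0 0 -0.0436 -0.0007 0.0048 0 0; 0 0 -0.0873 -0.0013 0.0097 0 0; 0 0 -0.1309 -0.0016 0.0145 0 0; 0 0 -0.1745 -0.0017 0.0194 0 0; 0 0 -0.2182 -0.0016 0.0243 0 0; 0 0 -0.2618 -0.0013 0.0291 0 0; 0 0 -0.3054 -0.0008 0.0340 0 0; 0 0 -0.3491 -0.0000 0.0388 0 0; 0 0 -0.3927 0.0009 0.0436 0 0; 0 0 -0.4363 0.0021 0.0483 0 0; 0 0 -0.4800 0.0034 0.0530 0 0; 0 0 -0.5236 0.0050 0.0576 0 0; 0 0 -0.5672 0.0067 0.0622 0 0; 0 0 -0.6109 0.0087 0.0666 0 0; 0 0 -0.6545 0.0109 0.0710 0 0; 0 0 -0.6981 0.0132 0.0753 0 0; 0 0 -0.7418 0.0157 0.0794 0 0; 0 0 -0.7854 0.0184 0.0835 0 0; 0 0 -0.8290 0.0213 0.0874 0 0;
```

jog_arm(commands="0 0 -0.0175 -0.0003 0.0019 0 0; 0 0 -0.0436 -0.0007 0.0048 0 0; 0 0 -0.0873 -0.0013 0.0097 0 0; 0 0 -0.1309 -0.0016 0.0145 0 0; 0 0 -0.1745 -0.0017 0.0194 0 0; 0 0 -0.2182 -0.0016 0.0243 0 0; 0 0 -0.2618 -0.0013 0.0291 0 0; 0 0 -0.3054 -0.0008 0.0340 0 0; 0 0 -0.3491 0 0.0388 0 0; 0 0 -0.3927 0.0009 0.0436 0 0; 0 0 -0.4363 0.0021 0.0483 0 0; 0 0 -0.4800 0.0034 0.0530 0 0; 0 0 -0.5236 0.0050 0.0576 0 0; 0 0 -0.5672 0.0067 0.0622 0 0; 0 0 -0.6109 0.0087 0.0666 0 0; 0 0 -0.6545 0.0109 0.0710 0 0; 0 0 -0.6981 0.0132 0.0753 0 0; 0 0 -0.7330 0.0152 0.0786 0 0; 0 0 -0.7592 0.0168 0.0810 0 0; 0 0 -0.7854 0.0184 0.0835 0 0")

```text
clock: 19.4
position: [0.6725, 0.0524, 0.1994]
tool_rot: [-180.0, -0.0, 170.4]
force: [-1.8, -0.7, -0.2]
width: 0.0005
gripper_force: 0.1
```

```bash
python3 - <<'E'
from h import *
go(.6213,.0135,.2,170.3)
im=ctrl.read_camera("side");P=cloud(im)
m=(P[...,2]>.18)&(P[...,2]<.207)&(P[...,0]>.54)&(P[...,0]<.76)&(P[...,1]>-.08)&(P[...,1]<.15)
q=P[m][:,:2]*1000; print(m.sum(),cv2.minAreaRect(q.astype(np.float32)))
for n in('door_mid','door_free'): print(n,[(np.round(w(im,r['location']),4),round(r['p'],2)) for r in ctrl.pinpoint('side',n)][:4])
def rows(h0,off,ths):
    for t in ths:
        c,s=np.cos(np.radians(t)),np.sin(np.radians(t))
        print("0 0 %.4f %.4f %.4f 0 0;"%(-np.radians(t),.11-(.11*c+off*s),h0+.11*s-off*c),end=" ")
    print()
rows(.0195,.0195,[1.5,3.5,6,8.5,11,13.5,16,18.5,21,23.5,26,28.5,31,33,35,36.5,37.5,38.5,39.5,40])
E
```

```text
t 19.4 pos [0.6725 0.0524 0.1994] rot [-180.    -0.   170.4] F [-1.8 -0.7 -0.2] row: [-0.0001 -0.      0.0017] [ 0.044  -0.0469 -0.0006]
540 ((660.4972534179688, 61.43265151977539), (38.11885070800781, 150.7789764404297), 79.07273864746094)
door_mid [(array([ 0.5217, -0.4375,  0.0917]), 0.76), (array([0.6612, 0.0716, 0.107 ]), 0.68), (array([ 0.3858, -0.2445,  0.0929]), 0.64)]
door_free [(array([ 0.4781, -0.3868,  0.0896]), 0.77), (array([ 0.3777, -0.169 ,  0.0949]), 0.74), (array([0.7301, 0.0586, 0.1063]), 0.61)]
0 0 -0.0262 -0.0005 0.0029 0 0; 0 0 -0.0611 -0.0010 0.0068 0 0; 0 0 -0.1047 -0.0014 0.0116 0 0; 0 0 -0.1484 -0.0017 0.0165 0 0; 0 0 -0.1920 -0.0017 0.0213 0 0; 0 0 -0.2356 -0.0015 0.0262 0 0; 0 0 -0.2793 -0.0011 0.0311 0 0; 0 0 -0.3229 -0.0005 0.0359 0 0; 0 0 -0.3665 0.0003 0.0407 0 0; 0 0 -0.4102 0.0013 0.0455 0 0; 0 0 -0.4538 0.0026 0.0502 0 0; 0 0 -0.4974 0.0040 0.0549 0 0; 0 0 -0.5411 0.0057 0.0594 0 0; 0 0 -0.5760 0.0071 0.0631 0 0; 0 0 -0.6109 0.0087 0.0666 0 0; 0 0 -0.6370 0.0100 0.0693 0 0; 0 0 -0.6545 0.0109 0.0710 0 0; 0 0 -0.6720 0.0118 0.0727 0 0; 0 0 -0.6894 0.0127 0.0744 0 0; 0 0 -0.6981 0.0132 0.0753 0 0;
```

jog_arm(commands="0 0 -0.0262 -0.0005 0.0029 0 0; 0 0 -0.0611 -0.0010 0.0068 0 0; 0 0 -0.1047 -0.0014 0.0116 0 0; 0 0 -0.1484 -0.0017 0.0165 0 0; 0 0 -0.1920 -0.0017 0.0213 0 0; 0 0 -0.2356 -0.0015 0.0262 0 0; 0 0 -0.2793 -0.0011 0.0311 0 0; 0 0 -0.3229 -0.0005 0.0359 0 0; 0 0 -0.3665 0.0003 0.0407 0 0; 0 0 -0.4102 0.0013 0.0455 0 0; 0 0 -0.4538 0.0026 0.0502 0 0; 0 0 -0.4974 0.0040 0.0549 0 0; 0 0 -0.5411 0.0057 0.0594 0 0; 0 0 -0.5760 0.0071 0.0631 0 0; 0 0 -0.6109 0.0087 0.0666 0 0; 0 0 -0.6370 0.0100 0.0693 0 0; 0 0 -0.6545 0.0109 0.0710 0 0; 0 0 -0.6720 0.0118 0.0727 0 0; 0 0 -0.6894 0.0127 0.0744 0 0; 0 0 -0.6981 0.0132 0.0753 0 0")

```text
clock: 21.55
position: [0.6721, 0.1289, 0.1994]
tool_rot: [180.0, -0.0, -149.6]
force: [-0.3, -0.4, 0.4]
width: 0.0006
gripper_force: 0.2
```

```bash
python3 - <<'E'
from h import *
go(.6213,.0135,.2,210.3)
im=ctrl.read_camera("side")
for n in('door_mid','door_free'): print(n,[(np.round(w(im,r['location']),4),round(r['p'],2)) for r in ctrl.pinpoint('side',n)][:4])
def rows(h0,off,ths):
    for t in ths:
        c,s=np.cos(np.radians(t)),np.sin(np.radians(t))
        print("0 0 %.4f %.4f %.4f 0 0;"%(-np.radians(t),.11-(.11*c+off*s),h0+.11*s-off*c),end=" ")
    print()
rows(.0195,.0195,[.5,1,1.5,2,2.5,3,3.5,4,4.5,5])
E
```

```text
t 21.55 pos [0.6721 0.1289 0.1994] rot [ 180.     -0.   -149.65] F [-0.3 -0.4  0.4] row: [ 0.     -0.0001  0.0009] [ 0.1021 -0.0739 -0.0006]
door_mid [(array([ 0.3863, -0.2434,  0.0897]), 0.95), (array([ 0.519 , -0.4374,  0.0922]), 0.59), (array([0.6917, 0.1906, 0.1659]), 0.24)]
door_free [(array([ 0.4769, -0.3862,  0.0858]), 0.69), (array([ 0.3776, -0.1713,  0.09  ]), 0.66)]
0 0 -0.0087 -0.0002 0.0010 0 0; 0 0 -0.0175 -0.0003 0.0019 0 0; 0 0 -0.0262 -0.0005 0.0029 0 0; 0 0 -0.0349 -0.0006 0.0039 0 0; 0 0 -0.0436 -0.0007 0.0048 0 0; 0 0 -0.0524 -0.0009 0.0058 0 0; 0 0 -0.0611 -0.0010 0.0068 0 0; 0 0 -0.0698 -0.0011 0.0077 0 0; 0 0 -0.0785 -0.0012 0.0087 0 0; 0 0 -0.0873 -0.0013 0.0097 0 0;
```

jog_arm(commands="0 0 -0.0087 -0.0002 0.0010 0 0; 0 0 -0.0175 -0.0003 0.0019 0 0; 0 0 -0.0262 -0.0005 0.0029 0 0; 0 0 -0.0349 -0.0006 0.0039 0 0; 0 0 -0.0436 -0.0007 0.0048 0 0; 0 0 -0.0524 -0.0009 0.0058 0 0; 0 0 -0.0611 -0.0010 0.0068 0 0")

```text
clock: 22.4
position: [0.6695, 0.1353, 0.1994]
tool_rot: [180.0, -0.0, -146.2]
force: [-0.1, -1.0, 0.3]
width: 0.0004
gripper_force: 0.2
```

jog_arm(commands="0 0 -0.0087 -0.0002 0.0010 0 0; 0 0 -0.0175 -0.0003 0.0019 0 0; 0 0 -0.0175 -0.0003 0.0019 0 0")

```text
clock: 22.7
position: [0.6687, 0.137, 0.1995]
tool_rot: [-180.0, 0.0, -145.2]
force: [-0.3, 0.1, -0.5]
width: 0.0004
gripper_force: 0.1
```

jog_arm(commands="0 0 -0.0087 -0.0002 0.0010 0 0; 0 0 -0.0175 -0.0003 0.0019 0 0; 0 0 -0.0175 -0.0003 0.0019 0 0")

```text
clock: 23.0
position: [0.6678, 0.1388, 0.1995]
tool_rot: [180.0, -0.0, -144.2]
force: [0.7, 0.0, 0.9]
width: 0.0004
gripper_force: 0.1
```

jog_arm(commands="0 0 0 0 0.0005 0 0; 0 0 0 0 0.001 0 0; 0 0 0 0 0.0015 0 0; 0 0 0 0 0.0015 0 0")

```text
clock: 23.4
position: [0.6671, 0.1397, 0.1995]
tool_rot: [-180.0, 0.0, -144.2]
force: [1.1, -0.4, 0.2]
width: 0.0006
gripper_force: 0.8
```

```bash
python3 - <<'E'
from h import *
go(.6213,.0135,.2,216)
c,s=np.cos(MY),np.sin(MY)
for cam in("side","top"):
    im=ctrl.read_camera(cam);P=cloud(im);D=P-np.array([*MO,0]);mx=c*D[...,0]+s*D[...,1];my=-s*D[...,0]+c*D[...,1]
    m=(P[...,2]>.185)&(P[...,2]<.206)&(mx<-.066)&(mx>-.12)&(abs(my)<.09)
    print(cam,m.sum())
    for lo in np.arange(-.09,.09,.02):
        k=m&(my>=lo)&(my<lo+.02)
        if k.sum()>2: print(round(lo,2),k.sum(),np.round(np.percentile(mx[k],[10,50,90]),4))
    if cam=="side":
        cv2.imwrite("pics/shut.png",cv2.resize(im["color"][130:330,130:300],None,fx=2.8,fy=2.8,interpolation=cv2.INTER_CUBIC)[...,::-1])
E
```

```text
t 23.4 pos [0.6671 0.1397 0.1995] rot [-1.7998e+02  1.0000e-02 -1.4421e+02] F [ 1.1 -0.4  0.2] row: [-0.0003  0.0002 -0.0036] [ 0.111  -0.0756 -0.0005]
side 56
-0.03 33 [-0.1004 -0.0845 -0.0828]
-0.01 4 [-0.086  -0.0843 -0.083 ]
0.01 3 [-0.085  -0.0842 -0.0835]
0.03 6 [-0.0854 -0.0841 -0.0835]
0.05 7 [-0.0862 -0.0835 -0.0826]
top 0
```

View pics/shut.png

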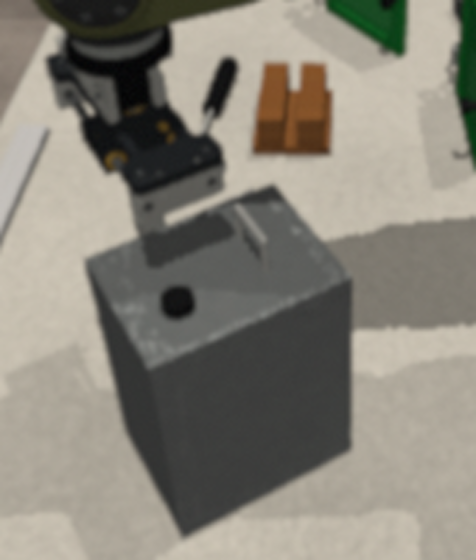

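The view from behind shows the gripper in front of the machine with the shut door hidden by the cabinet. The rail's outer edge reads a uniform −84 mm, so it's nearly shut. I'll push gently until the buffers resist.

jog_arm(commands="0 0 0 0 0.0005 0 0; 0 0 0 0 0.001 0 0; 0 0 0 0 0.0015 0 0; 0 0 0 0 0.0015 0 0")

```text
clock: 23.9
position: [0.6667, 0.1402, 0.1997]
tool_rot: [-179.9, 0.0, -144.2]
force: [6.1, -5.5, 1.7]
width: 0.0004
gripper_force: 4.0
```

jog_arm(commands="0 0 0 0 -0.0005 0 0; 0 0 0 0 -0.001 0 0; 0 0 0 0 -0.0015 0 0; 0 0 0 0 -0.002 0 0; 0 0 0 0 -0.003 0 0; 0 0 0 0 -0.006 0 0; 0 0 0 0 -0.015 0 0; 0 0 0 0 -0.03 0 0; 0 0 0 0 -0.04 0 0; 0 0 0 0 -0.04 -0.03 0; 0 0 0 0 -0.04 -0.07 0; 0 0 0 0 -0.04 -0.1 0; 0 0 0 0 -0.08 -0.1 0; 0 0 0 0 -0.12 -0.1 0; 0 0 0 0 -0.15 -0.1 0; 0 0 0 0 -0.15 -0.1 0; 0 0 0 0 -0.15 -0.1 0")

```text
clock: 25.6
position: [0.7541, 0.0184, 0.2985]
tool_rot: [180.0, -0.0, -144.3]
force: [0.5, 0.5, -0.2]
width: 0.0004
gripper_force: 0.0
```

```bash
python3 - <<'E'
from h import *
go(.6213,.0135,.2,216)
c,s=np.cos(MY),np.sin(MY)
for cam in("side","top"):
    ims=[ctrl.read_camera(cam) for _ in range(4)];im=ims[0];im["depth"]=np.median([i["depth"] for i in ims],0).astype(np.float32)
    P=cloud(im);D=P-np.array([*MO,0]);mx=c*D[...,0]+s*D[...,1];my=-s*D[...,0]+c*D[...,1]
    m=(P[...,2]>.185)&(P[...,2]<.21)&(mx<-.064)&(mx>-.12)&(abs(my)<.09)
    print(cam,m.sum(), np.median(P[...,2][m]) if m.any() else 0)
    for lo in np.arange(-.09,.09,.02):
        k=m&(my>=lo)&(my<lo+.02)
        if k.sum()>2: print(round(lo,2),k.sum(),np.round(np.percentile(mx[k],[10,50,90]),4))
    for n in('door_mid','door_free','cone_mid','tray_mid','driver_grip'):
        print(n,[(np.round(w(im,r['location']),3),round(r['p'],2)) for r in ctrl.pinpoint(cam,n)][:4])
    if cam=="top": cv2.imwrite("pics/shut2.png",cv2.resize(im["color"][115:215,110:360],None,fx=3.1,fy=3.1,interpolation=cv2.INTER_CUBIC)[...,::-1])
E
```

```text
t 25.6 pos [0.7541 0.0184 0.2985] rot [ 1.7996e+02 -4.0000e-02 -1.4428e+02] F [ 0.5  0.5 -0.2] row: [ 0.0007 -0.0006 -0.0048] [0.1106 0.0735 0.0987]
side 85 0.1963485871721028
-0.09 8 [-0.0897 -0.0866 -0.0785]
-0.07 8 [-0.0886 -0.0882 -0.0875]
-0.05 11 [-0.089  -0.0881 -0.0872]
-0.03 9 [-0.0881 -0.0874 -0.0863]
-0.01 12 [-0.0883 -0.0866 -0.0851]
0.01 11 [-0.0872 -0.0858 -0.0845]
0.03 12 [-0.0874 -0.085  -0.0837]
0.05 12 [-0.0874 -0.0852 -0.0824]
door_mid [(array([ 0.52 , -0.437,  0.092]), 0.91), (array([ 0.385, -0.243,  0.095]), 0.73)]
door_free [(array([ 0.478, -0.39 ,  0.092]), 0.67), (array([ 0.377, -0.17 ,  0.092]), 0.61)]
cone_mid [(array([0.342, 0.37 , 0.055]), 0.75), (array([0.597, 0.205, 0.001]), 0.19)]
tray_mid [(array([ 0.339, -0.45 ,  0.021]), 0.95)]
driver_grip [(array([ 0.69 , -0.276,  0.015]), 0.46), (array([0.343, 0.37 , 0.052]), 0.36)]
top 148 0.19469299541603446
-0.09 10 [-0.0859 -0.0821 -0.0784]
-0.07 28 [-0.0865 -0.0816 -0.0768]
-0.05 25 [-0.0861 -0.0815 -0.0769]
-0.03 29 [-0.0856 -0.0805 -0.0762]
-0.01 27 [-0.0848 -0.0803 -0.0755]
0.01 25 [-0.0847 -0.0801 -0.0757]
0.03 4 [-0.078  -0.076  -0.0746]
door_mid [(array([ 0.526, -0.437,  0.088]), 0.76), (array([0.646, 0.139, 0.104]), 0.49)]
door_free [(array([ 0.473, -0.387,  0.087]), 0.94), (array([ 0.378, -0.168,  0.088]), 0.58), (array([0.703, 0.183, 0.104]), 0.52)]
cone_mid [(array([0.34 , 0.373, 0.056]), 0.75)]
tray_mid [(array([ 0.34 , -0.446,  0.015]), 0.57)]
driver_grip [(array([ 0.692, -0.278,  0.009]), 0.72), (array([0.644, 0.143, 0.102]), 0.61)]
```

View pics/shut2.png

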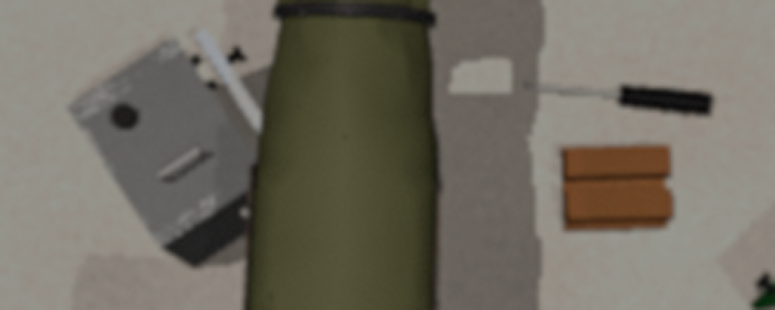

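The top view shows the door at crop (225,80) with a pale gap to the buffer at (205,75). Its free end reads −81.6 mm against −76, so it sprang back about 5 mm. I'll go back, press it home more lightly, let it settle and withdraw very slowly.

jog_arm(commands="0 0 0 0 0.04 0 0; 0 0 0 0 0.08 0 0; 0 0 0 0 0.11 0 0; 0 0 0 0 0.11 0.04 0; 0 0 0 0 0.11 0.08 0; 0 0 0 0 0.11 0.1 0; 0 0 0 0 0.13 0.1 0; 0 0 0 0 0.139 0.1 0; 0 0 0 0 0.141 0.1 0; 0 0 0 0 0.1425 0.1 0; 0 0 0 0 0.144 0.1 0; 0 0 0 0 0.145 0.1 0; 0 0 0 0 0.146 0.1 0; 0 0 0 0 0.147 0.1 0; 0 0 0 0 0.1475 0.1 0; 0 0 0 0 0.148 0.1 0; 0 0 0 0 0.1485 0.1 0; 0 0 0 0 0.1485 0.1 0; 0 0 0 0 0.1485 0.1 0")

```text
clock: 28.4
position: [0.6671, 0.1397, 0.1995]
tool_rot: [-180.0, 0.0, -144.2]
force: [1.9, -2.3, 0.9]
width: 0.0007
gripper_force: 1.1
```

jog_arm(commands="0 0 0 0 0.0003 0 0; 0 0 0 0 0.0003 0 0; 0 0 0 0 0.0003 0 0")

```text
clock: 28.7
position: [0.667, 0.1398, 0.1996]
tool_rot: [-180.0, 0.0, -144.2]
force: [2.5, -3.5, 0.8]
width: 0.0
gripper_force: 2.2
```

jog_arm(commands="0 0 0 0 -0.0001 0 0; 0 0 0 0 -0.0002 0 0; 0 0 0 0 -0.0003 0 0; 0 0 0 0 -0.0004 0 0; 0 0 0 0 -0.0005 0 0; 0 0 0 0 -0.0006 0 0; 0 0 0 0 -0.0007 0 0; 0 0 0 0 -0.0008 0 0; 0 0 0 0 -0.0009 0 0; 0 0 0 0 -0.001 0 0; 0 0 0 0 -0.0011 0 0; 0 0 0 0 -0.0012 0 0; 0 0 0 0 -0.0013 0 0; 0 0 0 0 -0.0014 0 0; 0 0 0 0 -0.0015 0 0; 0 0 0 0 -0.0016 0 0; 0 0 0 0 -0.0017 0 0; 0 0 0 0 -0.0018 0 0; 0 0 0 0 -0.0019 0 0; 0 0 0 0 -0.002 0 0")

```text
clock: 30.7
position: [0.668, 0.1385, 0.1995]
tool_rot: [180.0, -0.0, -144.2]
force: [1.1, -0.2, 0.5]
width: 0.0003
gripper_force: 0.0
```

jog_arm(commands="0 0 0 0 -0.0002 0 0; 0 0 0 0 -0.0004 0 0; 0 0 0 0 -0.0006 0 0; 0 0 0 0 -0.0009 0 0; 0 0 0 0 -0.0012 0 0; 0 0 0 0 -0.002 0 0; 0 0 0 0 -0.004 0 0; 0 0 0 0 -0.008 0 0; 0 0 0 0 -0.02 0 0; 0 0 0 0 -0.04 0 0; 0 0 0 0 -0.04 -0.04 0; 0 0 0 0 -0.04 -0.08 0; 0 0 0 0 -0.04 -0.1 0; 0 0 0 -0.05 -0.08 -0.1 0; 0 0 0 -0.05 -0.12 -0.1 0; 0 0 0 -0.05 -0.15 -0.1 0; 0 0 0 -0.05 -0.15 -0.1 0; 0 0 0 -0.05 -0.15 -0.1 0")

```text
clock: 32.5
position: [0.7968, 0.0429, 0.2942]
tool_rot: [179.8, -0.3, -144.4]
force: [0.6, -0.1, -0.8]
width: 0.0007
gripper_force: 0.0
```

```bash
cat > chk.py <<'E'
from h import *
go(.6213,.0135,.2,216)
c,s=np.cos(MY),np.sin(MY)
for cam in("side","top"):
    ims=[ctrl.read_camera(cam) for _ in range(4)];im=ims[0];im["depth"]=np.median([i["depth"] for i in ims],0).astype(np.float32)
    P=cloud(im);D=P-np.array([*MO,0]);mx=c*D[...,0]+s*D[...,1];my=-s*D[...,0]+c*D[...,1]
    m=(P[...,2]>.185)&(P[...,2]<.21)&(mx<-.064)&(mx>-.12)&(abs(my)<.09)
    print(cam,m.sum())
    for lo in np.arange(-.09,.09,.02):
        k=m&(my>=lo)&(my<lo+.02)
        if k.sum()>2: print(round(lo,2),k.sum(),np.round(np.percentile(mx[k],[10,50,90]),4))
    if cam=="top": cv2.imwrite("pics/shut3.png",cv2.resize(im["color"][115:200,140:230],None,fx=6,fy=6,interpolation=cv2.INTER_CUBIC)[...,::-1])
E
python3 chk.py
```

```text
t 32.5 pos [0.7968 0.0429 0.2942] rot [ 179.77   -0.35 -144.38] F [ 0.6 -0.1 -0.8] row: [ 0.004  -0.0061 -0.0066] [0.1592 0.078  0.0955]
side 28
-0.09 3 [-0.0835 -0.0785 -0.0782]
-0.01 3 [-0.0852 -0.085  -0.0843]
0.01 5 [-0.085  -0.0848 -0.0843]
0.03 7 [-0.0855 -0.0842 -0.0832]
0.05 8 [-0.0852 -0.0839 -0.0831]
top 98
-0.09 11 [-0.0817 -0.076  -0.0719]
-0.07 28 [-0.0816 -0.0771 -0.0724]
-0.05 25 [-0.0815 -0.0766 -0.0725]
-0.03 28 [-0.0821 -0.0777 -0.0724]
-0.01 6 [-0.0763 -0.0735 -0.0718]
```

View pics/shut3.png

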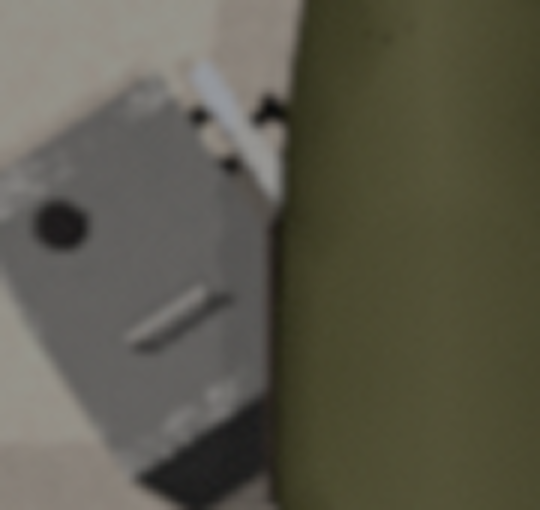

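The door's back now meets the buffers at (200,115) and (230,163). Its free end reads about −76.5 mm against a nominal −76, and the arm is clear of everything, so I'm handing in.

```bash
python3 -c "
from workcell import ctrl
print(ctrl.hand_in())"
```

```text
the job is handed in; nothing more can be done
None
```

The guard door is hung fully home on both hinge pins and swung shut, reading within about 1 mm of the buffers by camera; its first closing sprang back about 5 mm, so I closed it again more gently. I handed the job in at about 33 s with the arm clear and the cone, tray and screwdriver not moved.

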